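# Park the tea box in its bay between freshly glued rails

## Task

Push the wooden tea box along the counter into the lane between the two low aluminium guide rails and on down until it is fully home against the stop at the far end, then draw the hand clear. The rails have only just been glued down, so neither the box nor the hand may touch either of them; the box stays flat on the counter the whole way, never lifted or tipped. Leave the glass jar, the toy car and the slide whistle where they are.

Things in the scene. Friction and masses are not known exactly. Their poses are not given: they have to be found in the camera images.
- tea_box: Closed wooden tea box, 124 mm long (its x), 92 mm wide (its y), 80 mm tall, about 0.5 kg, loose on the granite counter; too wide to grasp. Origin: centre of its underside, z up. At the start it stands just short of the lane's mouth, up to 35 mm to one side of the middle line, its x within 0.25 rad of the lane's x.
- lane: The fixed lane. Origin: on the counter, in the middle of the mouth; +x down the lane to the stop, +y to the left rail, z up. It has no floor. Clear gap between the rails 112 mm (10 mm each side of the box); rails run from x = 0 to 250 mm. The stop is a cross bar 14 mm tall, 14 mm thick, near face at x = 250 mm: with the box fully home the box origin is at x = 188 mm. The box may touch the stop.
- rail_left: Left guide rail, a fixed aluminium bar 250 mm long, 12 mm wide, 14 mm tall, at the lane's +y side. Origin: under the middle of its width at the mouth end, 62 mm from the lane's middle line; x runs along it down the lane. Not to be touched.
- rail_right: Right guide rail, the same bar at the lane's -y side, 62 mm from the middle line. Not to be touched.
- jar: Glass mason jar with a metal screw cap, 78 mm across, 134 mm tall, standing beyond the stop, its axis 330 to 380 mm from the mouth. Origin: centre of its underside. Leave alone.
- toy_car: Purple toy car, 90 mm long (its x), 44 mm wide, 40 mm tall, outside the right-hand rail, its middle 150 to 190 mm from the lane's middle line. Origin: centre of its underside, at counter height. Leave alone.
- whistle: Teal slide whistle, lying on the counter outside the left-hand rail and roughly along it, 150 to 170 mm from the lane's middle line; about 250 mm long (its x), 24 mm wide and 22 mm tall. Origin: at counter height below the middle of its length. Leave alone.

How it is judged (in metres and radians):
On the way, in this order (a step that is already met when the one before it is completed fails the run):
1. the tea box is wholly between the rails (x of tea_box in the frame of lane above 0.064 m and y of tea_box in the frame of lane between -0.015 and 0.015 m).
2. the tea box is fully home against the stop (x of tea_box in the frame of lane between 0.18 and 0.191 m and y of tea_box in the frame of lane between -0.012 and 0.012 m and angle between the x axis of tea_box and the x axis of lane, either way round below 0.12 rad), for 0.2 s.
At the end, for the whole second after the job is handed in: The tea box stands flat and still on the counter between the rails, its front within 8 mm of the stop, its middle within 12 mm of the lane's middle line and square to it within 0.12 rad; the jar, car and whistle are within 20 mm of where they were (all of step 2 and height (world z) of tea_box below 0.004 m and angle between tea_box's own z axis and vertical below 0.05 rad and linear speed of tea_box below 0.01 m/s and distance of each of jar, toy_car, whistle from where it was at the start of the episode below 0.02 m); the robot touches nothing.
It fails at once if something touched the left rail (over 0.3 N) (contact force between anything else and rail_left above 0.3 N).
It fails at once if something touched the right rail (over 0.3 N) (contact force between anything else and rail_right above 0.3 N).
It fails at once if the tea box was lifted (height (world z) of tea_box above 0.01 m).
It fails at once if the tea box was tipped (angle between tea_box's own z axis and vertical above 0.2 rad).
It fails at once if the jar, car or whistle was moved over 20 mm or tipped over (distance of any of jar, toy_car, whistle from where it was at the start of the episode above 0.02 m or angle between any of jar, toy_car, whistle's own z axis and vertical above 0.35 rad).
It also fails if it takes over 72 s, if anything falls off the work surface, if the arm or the gripper's body presses on something with over 40 N, if the wrist force passes 120 N, or if a joint passes its speed limit or range.

## Robot

A 6-joint arm with a two-finger parallel gripper is mounted at the origin on the work surface. World frame = base frame: x ahead of the robot, y to its left, z up, the work surface at z = 0. Lengths are in m, angles in degrees, forces in N, time in s.
With the tool pointing down it reaches from about 0.35 to 0.875 m from the base axis. Payload 4.2 kg.
Tool frame: the origin (TCP) lies on the centre line of the jaws, within the pads' length; the fingertips stand 19 mm ahead of it and the grasp point (between the pads) is the TCP; z points along the fingers, y is the line along which they close (so a half turn about z gives the same grasp; the last joint's range is limited). The gripper opens to 87 mm and grips with 3 to 60 N. Pads are 19 mm wide; open, the fingers measure 117 mm over their backs; the gripper's body (75 mm by 190 mm) begins 51 mm behind the grasp point.
Start: joints at [87.41, 22.042, 0.453, 0, -68.411, -14.817], TCP at [0.187, 0.596, 0.242] pointing down, gripper open.
Joint ranges: [-179.83, 179.83], [-69.29, 118.12], [-61.27, 80.66], [-181.25, 117.63], [-171.15, -9.14], [-177.46, 177.46]. Speed limits (degrees/s): [159.86, 159.86, 180, 180, 180, 180].

## Interface

Orientations are given as a 3x3 rotation matrix whose columns are the frame's x, y, z axes.
In Python, from station import sense, capture, finish_job, search_frame, masks_of gives the robot as it stands.
- The arm moves only by the tool drive_tool, never from a script. Its argument "rows" is a list of rows, each a list of 7 numbers: the opening in per cent of the stroke, from 0 (shut) to 100 (fully open), then the shift along the world's x, y, z in mm, then the turn, a rotation vector about the world's x, y, z in rad. In form: [[fingers, dx, dy, dz, wx, wy, wz], ...]. A call has 1 to 5 rows; each row shifts and turns the commanded pose from where the row before left it; what a row does not reach is not made up. A row lasts 1/12 s, in which the tool goes at most 41.7 mm and 7.16 degrees, less where a joint would pass 70% of its speed; a pose out of reach is approached as far as the arm can. A call is refused whole if a number of a shift passes 41.7 or a number of a turn 0.125, either way. A call with a gripper value outside its range is refused whole. The fingers move at their own pace and stop on an object; the grip force is fixed at half the most. Time passes only in rows, so rows that do not move let the fingers close. It gives the time, the measured TCP pose, the force, the opening and the grip force at its end, in the units of the state.
- sense(): the state, without advancing time (a new reading comes with each control period).
- capture(name): name is "scene" or "top" or "wrist"; returns a dict with "frame" (400x640x3 uint8, red, green, blue), "z_map" (400x640 float32, m along the optical axis (not along the pixel's ray), 0 where there is no reading), "fx", "fy", "cx", "cy" (pixels), "R" (3x3) and "t" (3): a world point X has camera coordinates R X + t; the wrist camera has in their place "T_tool_cam" (4x4, takes a point from camera to tool coordinates, whose origin is the TCP and whose axes are the flange's). Camera axes: x right, y down, z forward; pixel columns grow to the right and rows downward; lengths in m; the calibration is good to about 2 mm. A picture is of the moment at which its call begins: read the wrist's pose just before it.
- finish_job(): hands the job in; it is judged then, once.
Trained networks look in a picture, given as the dict that the camera call returned (one of the last four; its "shot" number tells which), for a name from the list of things; names that differ only in an ending like _2 or _b are one class to them, and where a whole thing is asked for, a point or a joint stands for the part that bears it (a point fixed in the world has none). Each returns a list of dicts, best first, with "p" (0 to 1); they miss things now and then, are a little off and sometimes report something else, mostly with a low value. They report only what shows in the picture. A call takes as long as a camera call.
- search_frame(label, picture): "xy" ([column, row] in pixels, amid what is visible of it).
- masks_of(label, picture): "region" (400x640 bool, what is visible of it) and "xy" ([column, row] in pixels, amid what is visible of it).
The state is a dict: "time_s": time; "joints": joint angles; "joint_velocities": joint speeds; "effort": joint torques, N m; "tcp_pos": TCP position; "ee_rot": TCP orientation; "wrist_force": force on the tool from outside, world axes, zero at the start; "moment": the same for the moment, N m; "gripper_width": opening from 0.0 (shut) to 1.0 (fully open); "gripper_force": force on a finger pad.
Only numpy, scipy, OpenCV 4.12 (cv2) and the standard library are available. Lean on these libraries where they do the work, as an engineer would, in place of code of your own. Each camera call takes 0.05 s, during which the arm holds its last target. There are 200 camera calls.

## Working session

There is one attempt and no reset: what is moved stays moved. The work goes in short steps, Python scripts to look and compute and a tool call to move; the robot and the scene stay as the last step left them, time stands still between calls to the robot, and variables do not carry over. Pictures are saved under pics/ and viewed, at most 10 in all, crops included, and the job is handed in when it is done.

Besides the shell and the picture viewer there is one more tool, called as name(argument=value, ...), one argument or row to a line, values as JSON. drive_tool: Moves the arm, as the interface text tells. Its arguments: {"type":"object","properties":{"rows":{"type":"array"}},"required":["rows"]}

```bash
mkdir -p pics
cat > h.py <<'E'
import numpy as np, cv2
from station import *
def pts(c,m):
    z=c["z_map"]; v,u=np.nonzero(m&(z>0)); d=z[v,u]
    P=np.stack([(u-c["cx"])/c["fx"]*d,(v-c["cy"])/c["fy"]*d,d],1)
    return (P-c["t"])@c["R"]
E
python3 - <<'E'
from h import *
s=sense();print(s["tcp_pos"],s["ee_rot"],s["time_s"])
c=capture("top");cv2.imwrite("pics/top.png",c["frame"][...,::-1])
d=capture("scene");cv2.imwrite("pics/scene.png",d["frame"][...,::-1])
for n in ["tea_box","rail_left","rail_right","jar","toy_car","whistle","lane"]:
    for r in masks_of(n,c)[:2]:
        P=pts(c,r["region"])
        if len(P)<5: print(n,r["p"],r["xy"]);continue
        zt=np.percentile(P[:,2],90)
        Q=P[abs(P[:,2]-zt)<.006] 
        rc=cv2.minAreaRect((Q[:,:2]*1000).astype(np.float32))
        print(n,round(r["p"],2),r["xy"],len(P),"zt",zt.round(4),rc, cv2.boxPoints(rc).round(0).tolist())
E
```

```text
[0.18677446 0.59586045 0.24046124] [[ 9.54159264e-01 -2.99298826e-01 -5.58560524e-04]
 [-2.99299333e-01 -9.54156992e-01 -2.08423830e-03]
 [ 9.08556471e-05  2.15587207e-03 -9.99997672e-01]] 0.0
tea_box 0.97 [445.4, 214.3] 3472 zt 0.0812 ((538.5668334960938, -145.78013610839844), (124.326416015625, 92.8775863647461), 87.2384033203125) [[489.0, -206.0], [582.0, -210.0], [588.0, -86.0], [495.0, -81.0]]
rail_left 0.92 [334.9, 216.1] 665 zt 0.0152 ((538.07861328125, 77.33738708496094), (245.40029907226562, 12.674832344055176), 75.97875213623047) [[502.0, -40.0], [514.0, -43.0], [574.0, 195.0], [562.0, 198.0]]
rail_right 0.87 [353.9, 163.3] 775 zt 0.015 ((658.2200927734375, 47.974098205566406), (248.99034118652344, 12.990965843200684), 75.66531372070312) [[621.0, -71.0], [634.0, -74.0], [695.0, 167.0], [683.0, 170.0]]
jar 0.84 [239.5, 163.7] 1725 zt 0.1344 ((637.5894165039062, 279.8904113769531), (66.32022094726562, 65.89905548095703), 76.28530883789062) [[598.0, 255.0], [662.0, 240.0], [677.0, 304.0], [613.0, 320.0]]
toy_car 0.77 [351.0, 111.2] 797 zt 0.0395 ((775.86279296875, 37.61241912841797), (34.18507766723633, 44.69575881958008), 7.725875377655029) [[756.0, 57.0], [762.0, 13.0], [796.0, 18.0], [790.0, 62.0]]
whistle 0.76 [318.0, 259.9] 1021 zt 0.0218 ((453.8168029785156, 130.6213836669922), (244.10081481933594, 26.481609344482422), 74.93661499023438) [[409.0, 16.0], [435.0, 9.0], [498.0, 245.0], [473.0, 252.0]]
lane 0.97 [335.8, 163.4] 2050 zt 0.015 ((600.1316528320312, 69.64812469482422), (263.9756164550781, 136.7753143310547), 75.90483093261719) [[502.0, -42.0], [634.0, -75.0], [699.0, 181.0], [566.0, 214.0]]
```

View pics/top.png

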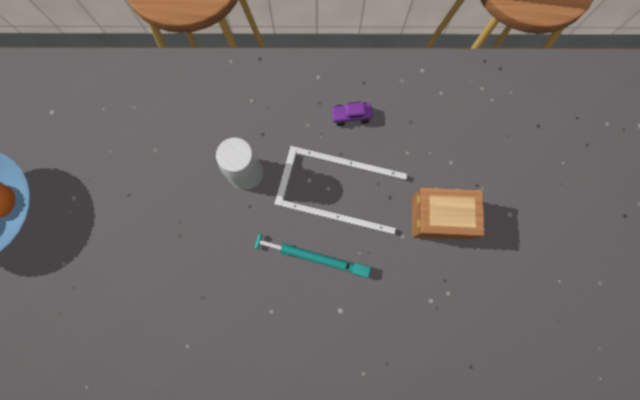

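View pics/scene.png

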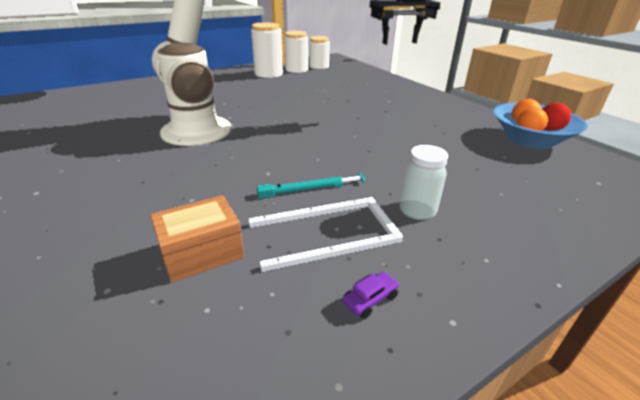

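The top view shows the box (445,214) just short of the mouth, about 7 mm left of the lane's middle line and 11° turned. The rails end at (405,176) and (395,231); the jar (240,160), car (351,111) and whistle (318,260) are clear of the path. I'll first square the box with both open fingers on its left side, with the tips above rail height.

drive_tool(
  rows=[
    [100,14,-38,0,0,0,0.057],
    [100,14,-38,0,0,0,0],
    [100,14,-38,0,0,0,0],
    [100,14,-38,0,0,0,0],
    [100,14,-38,0,0,0,0],
  ],
)

```text
time_s: 0.87
tcp_pos: [0.2572, 0.4045, 0.2416]
ee_rot: [[0.97, -0.244, 0.0], [-0.244, -0.97, 0.0], [0.0, -0.0, -1.0]]
wrist_force: [1.3, 0.6, 0.1]
gripper_width: 1.003
gripper_force: 0.0
```

drive_tool(
  rows=[
    [100,14,-38,0,0,0,0],
    [100,14,-38,0,0,0,0],
    [100,14,-38,0,0,0,0],
    [100,14,-38,0,0,0,0],
    [100,14,-38,0,0,0,0],
  ],
)

```text
time_s: 1.28
tcp_pos: [0.327, 0.2145, 0.242]
ee_rot: [[0.97, -0.243, 0.001], [-0.243, -0.97, 0.001], [0.001, -0.001, -1.0]]
wrist_force: [0.8, -0.5, 0.4]
gripper_width: 1.0
gripper_force: 0.0
```

drive_tool(
  rows=[
    [100,14,-38,0,0,0,0],
    [100,14,-38,0,0,0,0],
    [100,14,-38,0,0,0,0],
    [100,14,-38,0,0,0,0],
    [100,14,-38,0,0,0,0],
  ],
)

```text
time_s: 1.7
tcp_pos: [0.3971, 0.0244, 0.2422]
ee_rot: [[0.97, -0.244, 0.002], [-0.244, -0.97, 0.001], [0.001, -0.001, -1.0]]
wrist_force: [1.3, 1.5, 0.5]
gripper_width: 1.004
gripper_force: 0.0
```

drive_tool(
  rows=[
    [100,14,-38,0,0,0,0],
    [100,14,-38,0,0,0,0],
    [100,14,-38,0,0,0,0],
    [100,14,-35,0,0,0,0],
    [100,0,0,0,0,0,0],
  ],
)

```text
time_s: 2.12
tcp_pos: [0.4546, -0.1275, 0.2414]
ee_rot: [[0.968, -0.251, 0.0], [-0.251, -0.968, -0.001], [0.001, 0.001, -1.0]]
wrist_force: [0.9, 0.6, 0.4]
gripper_width: 0.998
gripper_force: 0.0
```

drive_tool(
  rows=[
    [100,0,0,-40,0,0,0],
    [100,0,0,-40,0,0,0],
    [100,0,0,-40,0,0,0],
    [100,0,0,-40,0,0,0],
    [100,0,0,0,0,0,0],
  ],
)

```text
time_s: 2.53
tcp_pos: [0.4472, -0.1226, 0.0751]
ee_rot: [[0.969, -0.246, -0.016], [-0.246, -0.969, 0.0], [-0.016, 0.004, -1.0]]
wrist_force: [-1.1, 0.4, -0.3]
gripper_width: 0.998
gripper_force: 0.0
```

drive_tool(
  rows=[
    [100,0,0,-25,0,0,0],
    [100,0,0,-14,0,0,0],
    [100,0,0,0,0,0,0],
    [100,0,0,0,0,0,0],
  ],
)

```text
time_s: 2.87
tcp_pos: [0.4539, -0.1225, 0.0439]
ee_rot: [[0.97, -0.243, 0.001], [-0.243, -0.97, -0.0], [0.001, -0.0, -1.0]]
wrist_force: [0.2, 0.3, 0.6]
gripper_width: 1.001
gripper_force: 0.0
```

```bash
cat >> h.py <<'E'
M=np.array([568,-57.5])/1000; a=np.radians(75.85); X=np.array([np.cos(a),np.sin(a)]); Y=np.array([-X[1],X[0]])
def lane(p): p=np.asarray(p)[...,:2]-M; return np.stack([p@X,p@Y],-1)*1000
def box(name="top",zmin=.07):
    c=capture(name); r=masks_of("tea_box",c)[0]; P=pts(c,r["region"]); Q=P[(P[:,2]>zmin)&(P[:,2]<.088)]
    rc=cv2.minAreaRect(lane(Q).astype(np.float32)); return r["p"],rc,c
E
python3 - <<'E'
from h import *
s=sense();print(s["tcp_pos"],lane(s["tcp_pos"]),np.degrees(np.arctan2(-s["ee_rot"][1,1],-s["ee_rot"][0,1])))
p,rc,c=box();print(p,rc)
cv2.imwrite("pics/t2.png",cv2.resize(c["frame"][120:280,280:536,::-1],None,fx=3,fy=3))
E
```

```text
[ 0.45394837 -0.12251195  0.04392178] [-90.92063471  94.69828844] 75.91018097143558
0.69 ((-89.28105163574219, -12.2349853515625), (124.72993469238281, 54.11630630493164), 11.658230781555176)
```

View pics/t2.png

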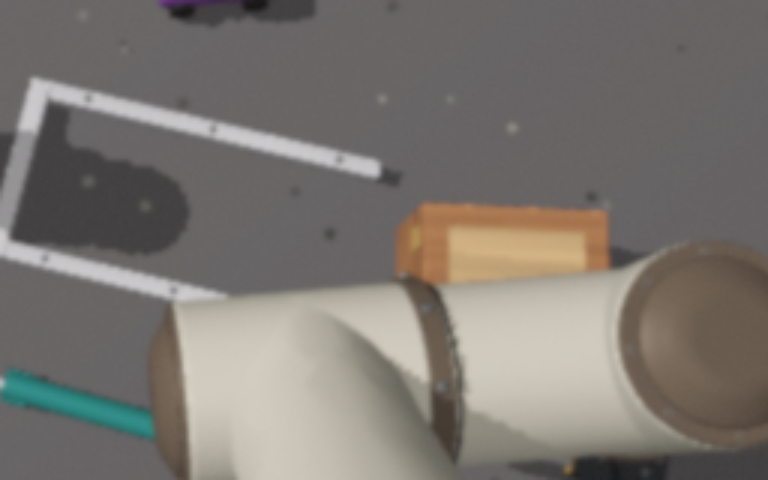

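The box (about 505,245 in the crop) is undisturbed, with the arm hiding its left side. Now the side push, 39 mm to bring the finger line to the aligned place.

drive_tool(
  rows=[
    [100,7.8,-2,0,0,0,0],
    [100,7.8,-2,0,0,0,0],
    [100,4.8,-1.2,0,0,0,0],
    [100,2.9,-0.7,0,0,0,0],
    [100,0,0,0,0,0,0],
  ],
)

```text
time_s: 3.38
tcp_pos: [0.4768, -0.1286, 0.0428]
ee_rot: [[0.97, -0.244, 0.0], [-0.244, -0.97, 0.0], [0.0, -0.0, -1.0]]
wrist_force: [-2.6, 1.1, 1.8]
gripper_width: 0.996
gripper_force: 1.4
```

drive_tool(
  rows=[
    [100,3.4,-0.9,0,0,0,0],
    [100,3.4,-0.9,0,0,0,0],
    [100,2.9,-0.7,0,0,0,0],
    [100,2.9,-0.7,0,0,0,0],
    [100,0,0,0,0,0,0],
  ],
)

```text
time_s: 3.8
tcp_pos: [0.4893, -0.1318, 0.0425]
ee_rot: [[0.97, -0.244, 0.0], [-0.244, -0.97, -0.0], [0.0, -0.0, -1.0]]
wrist_force: [-2.1, 2.0, 1.8]
gripper_width: 1.002
gripper_force: 1.5
```

Run:
```python
from h import *
s=sense();print(s["tcp_pos"],lane(s["tcp_pos"]),s["wrist_force"])
for n in ("top","scene"):
    p,rc,c=box(n);print(p,rc)
```

```text
[ 0.48930669 -0.13176503  0.04246013] [-91.24922705  58.15075209] [-2.09471404  1.9631719   1.82131544]Traceback (most recent call last):
  File "<stdin>", line 4, in <module>
  File "h.py", line 10, in box
    c=capture(name); r=masks_of("tea_box",c)[0]; P=pts(c,r["region"]); Q=P[(P[:,2]>zmin)&(P[:,2]<.088)]
                       ~~~~~~~~~~~~~~~~~~~~~^^^
IndexError: list index out of range
```

Run:
```python
from h import *
p,rc,c=box("scene");print(p,rc,cv2.boxPoints(rc))
cv2.imwrite("pics/s2.png",c["frame"][...,::-1])
```

```text
0.88 ((-99.72101593017578, 2.1852493286132812), (124.96855926513672, 105.56590270996094), 5.466126441955566) [[-166.94913    48.7761  ]
 [-156.8932    -56.30976 ]
 [ -32.492905  -44.4056  ]
 [ -42.54883    60.68026 ]]
```

View pics/s2.png

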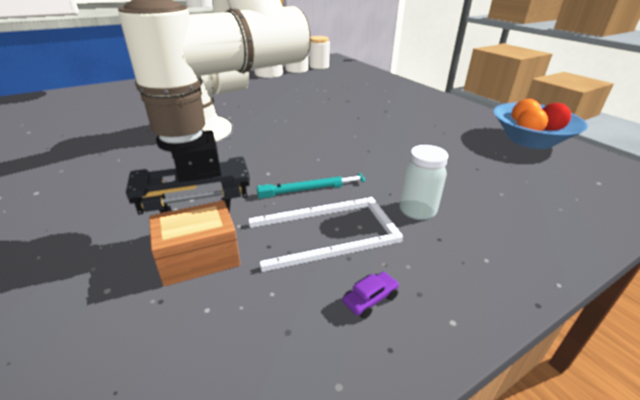

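The scene view shows the gripper along the box's left side at (190,200). The box at (195,245) has turned most of the way and sits near the middle line. Next I retreat, rise, and go behind it.

drive_tool(
  rows=[
    [100,-10,2.5,0,0,0,0],
    [100,-20,5,0,0,0,0],
    [100,0,0,38,0,0,0],
    [100,0,0,38,0,0,0],
    [100,0,0,24,0,0,0],
  ],
)

```text
time_s: 4.42
tcp_pos: [0.4603, -0.1246, 0.1457]
ee_rot: [[0.97, -0.244, 0.005], [-0.244, -0.97, -0.001], [0.005, -0.0, -1.0]]
wrist_force: [1.4, -0.3, 0.1]
gripper_width: 1.0
gripper_force: 0.0
```

Run:
```python
from h import *
s=sense();print(s["tcp_pos"],s["joints"])
```

```text
[ 0.46033691 -0.12464796  0.14574976] [  4.48015638  13.28403452 -27.84015384   0.11323758 -48.58725032
  71.34157311]
```

drive_tool(
  rows=[
    [60,4.5,-10,0,0,0,-0.12],
    [60,4.5,-10,0,0,0,-0.12],
    [60,4.5,-10,0,0,0,-0.12],
    [60,4.5,-10,0,0,0,-0.12],
    [60,4.5,-10,0,0,0,-0.12],
  ],
)

```text
time_s: 4.83
tcp_pos: [0.482, -0.1751, 0.1428]
ee_rot: [[0.658, -0.753, 0.002], [-0.753, -0.658, -0.001], [0.001, -0.001, -1.0]]
wrist_force: [0.4, -0.2, -0.1]
gripper_width: 0.707
gripper_force: 0.0
```

drive_tool(
  rows=[
    [60,4.5,-10,0,0,0,-0.12],
    [60,4.5,-10,0,0,0,-0.12],
    [60,4.5,-10,0,0,0,-0.12],
    [60,4.5,-10,0,0,0,-0.12],
    [60,4.5,-10,0,0,0,-0.12],
  ],
)

```text
time_s: 5.25
tcp_pos: [0.5044, -0.2252, 0.1425]
ee_rot: [[0.117, -0.993, 0.001], [-0.993, -0.117, -0.001], [0.001, -0.001, -1.0]]
wrist_force: [0.4, -0.2, 0.2]
gripper_width: 0.601
gripper_force: 0.0
```

drive_tool(
  rows=[
    [60,4.5,-10,0,0,0,-0.12],
    [60,4.5,-10,0,0,0,-0.12],
    [60,4.5,-11,0,0,0,-0.12],
    [60,0,0,0,0,0,-0.0108],
    [60,0,0,0,0,0,0],
  ],
)

```text
time_s: 5.67
tcp_pos: [0.5174, -0.2558, 0.1422]
ee_rot: [[-0.244, -0.97, 0.0], [-0.97, 0.244, -0.0], [0.0, -0.0, -1.0]]
wrist_force: [0.0, -0.1, 0.1]
gripper_width: 0.604
gripper_force: 0.0
```

Run:
```python
from h import *
s=sense();print(s["tcp_pos"],lane(s["tcp_pos"]),np.degrees(np.arctan2(-s["ee_rot"][1,0],-s["ee_rot"][0,0])),s["gripper_width"])
p,rc,c=box("top");print(p,rc,cv2.boxPoints(rc))
cv2.imwrite("pics/t3.png",cv2.resize(c["frame"][120:280,280:536,::-1],None,fx=3,fy=3))
p,rc,c=box("scene");print(p,rc)
```

```text
[ 0.51740303 -0.25579978  0.14219564] [-204.652181      0.58518638] 75.87862023315847 0.6044957038774348
0.56 ((-98.3350601196289, -3.6396942138671875), (125.33645629882812, 92.58126831054688), 5.327727794647217) [[-165.03075    36.63206 ]
 [-156.43436   -55.549244]
 [ -31.639374  -43.91145 ]
 [ -40.235764   48.269855]]
0.96 ((-99.6285400390625, -3.455341339111328), (124.2681884765625, 94.37196350097656), 5.288539409637451)
```

View pics/t3.png

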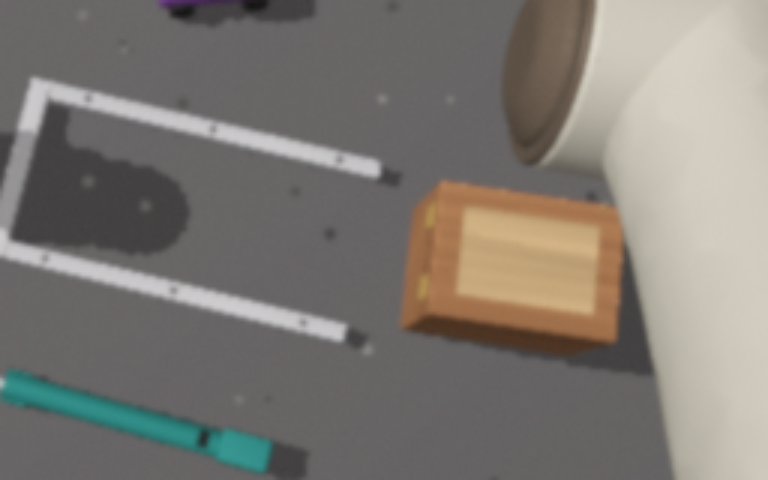

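Top view: box at lane (−98, −4) mm and 5.3° left, front still about 32 mm short of the mouth. I lower behind it, square it with the two fingers, and drift slightly left.

drive_tool(
  rows=[
    [60,4,-1,0,0,0,0],
    [60,0,0,-40,0,0,0],
    [60,0,0,-40,0,0,0],
    [60,0,0,-19,0,0,0],
    [60,0,0,0,0,0,0],
  ],
)

```text
time_s: 6.28
tcp_pos: [0.518, -0.2551, 0.0388]
ee_rot: [[-0.244, -0.97, -0.01], [-0.97, 0.244, 0.003], [-0.0, 0.01, -1.0]]
wrist_force: [-0.7, -0.3, 0.4]
gripper_width: 0.598
gripper_force: 0.0
```

drive_tool(
  rows=[
    [60,2,8,0,0,0,0],
    [60,2,8,0,0,0,0],
    [60,1.2,4.8,0,0,0,0],
    [60,1.2,4.8,0,0,0,0],
    [60,1.2,4.8,0,0,0,0],
  ],
)

```text
time_s: 6.7
tcp_pos: [0.5295, -0.2256, 0.0453]
ee_rot: [[-0.243, -0.97, 0.001], [-0.97, 0.243, -0.001], [0.001, -0.002, -1.0]]
wrist_force: [-1.2, -2.9, 2.0]
gripper_width: 0.598
gripper_force: 1.9
```

drive_tool(
  rows=[
    [60,0.7,2.9,0,0,0,0],
    [60,0.7,2.9,0,0,0,0],
    [60,0.7,2.9,0,0,0,0],
    [60,0.7,2.9,0,0,0,0],
    [60,0,0,0,0,0,0],
  ],
)

```text
time_s: 7.12
tcp_pos: [0.5321, -0.2139, 0.0437]
ee_rot: [[-0.244, -0.97, 0.001], [-0.97, 0.244, 0.0], [-0.0, -0.001, -1.0]]
wrist_force: [-1.0, -1.5, 1.4]
gripper_width: 0.604
gripper_force: 0.9
```

Run:
```python
from h import *
s=sense();print(s["tcp_pos"],lane(s["tcp_pos"]),s["wrist_force"])
for n in ("top","scene"):
    c=capture(n)
    for r in masks_of("tea_box",c)[:1]:
        P=pts(c,r["region"]);Q=P[(P[:,2]>.07)&(P[:,2]<.088)];rc=cv2.minAreaRect(lane(Q).astype(np.float32));print(n,r["p"],rc)
```

```text
[ 0.53212934 -0.21392014  0.04366512] [-160.44318675   -3.45636265] [-0.96000765 -1.48928667  1.40666773]
top 0.62 ((-41.30706787109375, 18.42140007019043), (40.527732849121094, 37.99530792236328), 89.99541473388672)
scene 0.65 ((-85.47468566894531, -6.7711334228515625), (121.70747375488281, 94.82720947265625), 0.03799842670559883)
```

The box is now square but about 7 mm right of the middle, leaving 3 mm to the right rail. Too tight, so I'll shift it left with a two-finger push on its right side.

drive_tool(
  rows=[
    [60,-2.5,-10,0,0,0,0],
    [60,-2.5,-10,0,0,0,0],
    [60,0,0,38,0,0,0],
    [60,0,0,38,0,0,0],
    [60,0,0,24,0,0,0],
  ],
)

```text
time_s: 7.73
tcp_pos: [0.5276, -0.2357, 0.1466]
ee_rot: [[-0.245, -0.97, 0.003], [-0.97, 0.245, -0.001], [0.0, -0.004, -1.0]]
wrist_force: [1.0, 0.3, 0.7]
gripper_width: 0.598
gripper_force: 0.0
```

drive_tool(
  rows=[
    [100,7.8,5.7,0,0,0,0.12],
    [100,7.8,5.7,0,0,0,0.12],
    [100,7.8,5.7,0,0,0,0.12],
    [100,7.8,5.7,0,0,0,0.12],
    [100,7.8,5.7,0,0,0,0.12],
  ],
)

```text
time_s: 8.15
tcp_pos: [0.5657, -0.2064, 0.1434]
ee_rot: [[0.35, -0.937, -0.0], [-0.937, -0.35, 0.0], [-0.0, -0.0, -1.0]]
wrist_force: [-1.2, -0.4, -0.7]
gripper_width: 0.894
gripper_force: 0.0
```

drive_tool(
  rows=[
    [100,7.8,5.7,0,0,0,0.12],
    [100,7.8,5.7,0,0,0,0.12],
    [100,7.8,5.7,0,0,0,0.12],
    [100,7.8,5.7,0,0,0,0.12],
    [100,7.8,5.7,0,0,0,0.12],
  ],
)

```text
time_s: 8.57
tcp_pos: [0.6048, -0.1779, 0.1432]
ee_rot: [[0.818, -0.575, -0.0], [-0.575, -0.818, 0.0], [-0.001, -0.0, -1.0]]
wrist_force: [-0.1, -1.0, -0.1]
gripper_width: 0.998
gripper_force: 0.0
```

drive_tool(
  rows=[
    [100,7.8,5.7,0,0,0,0.12],
    [100,7.8,5.7,0,0,0,0.12],
    [100,7.8,5.7,0,0,0,0.12],
    [100,0,0,0,0,0,0.0108],
    [100,0,0,0,0,0,0],
  ],
)

```text
time_s: 8.98
tcp_pos: [0.6279, -0.1607, 0.143]
ee_rot: [[0.969, -0.247, -0.001], [-0.247, -0.969, 0.0], [-0.001, -0.0, -1.0]]
wrist_force: [-0.4, -0.3, -0.3]
gripper_width: 1.002
gripper_force: 0.0
```

Run:
```python
from h import *
s=sense();print(s["tcp_pos"],lane(s["tcp_pos"]),np.degrees(np.arctan2(-s["ee_rot"][1,1],-s["ee_rot"][0,1])))
for n in ("top","scene"):
    c=capture(n)
    for r in masks_of("tea_box",c)[:1]:
        P=pts(c,r["region"]);Q=P[(P[:,2]>.07)&(P[:,2]<.088)];rc=cv2.minAreaRect(lane(Q).astype(np.float32));print(n,r["p"],rc)
```

```text
[ 0.62788224 -0.1606639   0.14301021] [-85.39492115 -83.28494125] 75.69165262552042
top 0.62 ((0.0, 0.0), (0.0, 0.0), 0.0)
scene 0.57 ((-85.66075134277344, -7.599857330322266), (93.05571746826172, 122.1877670288086), 89.86799621582031)
```

drive_tool(
  rows=[
    [100,0,0,-40,0,0,0],
    [100,0,0,-40,0,0,0],
    [100,0,0,-19,0,0,0],
    [100,0,0,0,0,0,0],
    [100,-9.7,2.4,0,0,0,0],
  ],
)

```text
time_s: 9.6
tcp_pos: [0.6192, -0.1585, 0.0438]
ee_rot: [[0.97, -0.245, -0.0], [-0.245, -0.97, -0.001], [-0.0, 0.001, -1.0]]
wrist_force: [0.3, 0.2, 1.2]
gripper_width: 0.998
gripper_force: 0.0
```

drive_tool(
  rows=[
    [100,-4,1,0,0,0,0],
    [100,-4,1,0,0,0,0],
    [100,-4,1,0,0,0,0],
    [100,-3.4,0.9,0,0,0,0],
    [100,0,0,0,0,0,0],
  ],
)

```text
time_s: 10.02
tcp_pos: [0.6041, -0.1538, 0.0462]
ee_rot: [[0.97, -0.244, 0.004], [-0.244, -0.97, -0.0], [0.004, -0.001, -1.0]]
wrist_force: [1.7, -0.6, 1.2]
gripper_width: 0.999
gripper_force: 1.0
```

Run:
```python
from h import *
s=sense();print(s["tcp_pos"],lane(s["tcp_pos"]),s["wrist_force"])
for n in ("scene",):
    c=capture(n)
    for r in masks_of("tea_box",c)[:1]:
        P=pts(c,r["region"]);Q=P[(P[:,2]>.07)&(P[:,2]<.088)];rc=cv2.minAreaRect(lane(Q).astype(np.float32));print(n,r["p"],rc)
```

```text
[ 0.60405149 -0.15380659  0.04615091] [-84.57136742 -58.50088428] [ 1.65054543 -0.63334969  1.16380252]
scene 0.75 ((-87.22093200683594, -6.527095794677734), (103.47467803955078, 86.0615005493164), 1.6223286390304565)
```

drive_tool(
  rows=[
    [100,9.7,-2.5,0,0,0,0],
    [100,9.7,-2.4,0,0,0,0],
    [100,0,0,38,0,0,0],
    [100,0,0,38,0,0,0],
    [100,0,0,24,0,0,0],
  ],
)

```text
time_s: 10.53
tcp_pos: [0.623, -0.159, 0.147]
ee_rot: [[0.97, -0.244, 0.001], [-0.244, -0.97, -0.001], [0.001, 0.001, -1.0]]
wrist_force: [1.2, 0.3, 0.4]
gripper_width: 0.999
gripper_force: 0.0
```

drive_tool(
  rows=[
    [60,-8,-7.5,0,0,0,-0.12],
    [60,-8,-7.5,0,0,0,-0.12],
    [60,-8,-7.5,0,0,0,-0.12],
    [60,-8,-7.5,0,0,0,-0.12],
    [60,-8,-7.5,0,0,0,-0.12],
  ],
)

```text
time_s: 10.95
tcp_pos: [0.5811, -0.1963, 0.144]
ee_rot: [[0.658, -0.753, -0.003], [-0.753, -0.658, 0.001], [-0.002, 0.001, -1.0]]
wrist_force: [-0.4, -0.3, -0.4]
gripper_width: 0.708
gripper_force: 0.0
```

drive_tool(
  rows=[
    [60,-8,-7.5,0,0,0,-0.12],
    [60,-8,-7.5,0,0,0,-0.12],
    [60,-8,-7.5,0,0,0,-0.12],
    [60,-8,-7.5,0,0,0,-0.12],
    [60,-8,-7.5,0,0,0,-0.12],
  ],
)

```text
time_s: 11.37
tcp_pos: [0.5411, -0.2338, 0.144]
ee_rot: [[0.117, -0.993, -0.003], [-0.993, -0.117, 0.001], [-0.001, 0.002, -1.0]]
wrist_force: [-0.0, 0.1, -0.0]
gripper_width: 0.603
gripper_force: 0.0
```

drive_tool(
  rows=[
    [60,-8,-7.5,0,0,0,-0.12],
    [60,-8,-7.5,0,0,0,-0.12],
    [60,-8,-7.5,0,0,0,-0.12],
    [60,0,0,0,0,0,-0.0108],
    [60,0,0,0,0,0,0],
  ],
)

```text
time_s: 11.78
tcp_pos: [0.5178, -0.2563, 0.1443]
ee_rot: [[-0.243, -0.97, -0.001], [-0.97, 0.243, 0.001], [-0.0, 0.001, -1.0]]
wrist_force: [0.2, -0.7, 0.7]
gripper_width: 0.599
gripper_force: 0.0
```

```bash
cat > look.py <<'E'
from h import *
s=sense();print(s["tcp_pos"],lane(s["tcp_pos"]),np.degrees(np.arctan2(-s["ee_rot"][1,0],-s["ee_rot"][0,0])),s["wrist_force"])
for n in ("top","scene"):
    c=capture(n)
    for r in masks_of("tea_box",c)[:1]:
        P=pts(c,r["region"]);Q=P[(P[:,2]>.07)&(P[:,2]<.088)];L=lane(Q)
        if len(L)<5: continue
        print(n,r["p"],cv2.minAreaRect(L.astype(np.float32)),np.percentile(L,[1,99],0).round(1).tolist())
E
python3 look.py
```

```text
[ 0.51776954 -0.25629906  0.14427911] [-2.05046709e+02  1.07749420e-01] 75.93744311699837 [ 0.24284036 -0.66184081  0.67287248]
top 0.89 ((-85.3069839477539, -2.4382362365722656), (125.16273498535156, 92.84442901611328), 0.18482348322868347) [[-145.4, -46.9], [-23.5, 43.5]]
scene 0.82 ((-86.49895477294922, -0.8756752014160156), (123.56572723388672, 95.7774429321289), 0.10206763446331024) [[-146.7, -47.8], [-26.3, 42.4]]
```

The box is square at lane (−85.5, −2). Push straight in with a 2 mm leftward drift.

drive_tool(
  rows=[
    [60,2,-0.5,-30,0,0,0],
    [60,0,0,-40,0,0,0],
    [60,0,0,-30,0,0,0],
    [60,0,0,0,0,0,0],
    [60,2.7,10.7,0,0,0,0],
  ],
)

```text
time_s: 12.4
tcp_pos: [0.5223, -0.2465, 0.0433]
ee_rot: [[-0.245, -0.97, -0.004], [-0.97, 0.245, 0.0], [0.001, 0.004, -1.0]]
wrist_force: [0.5, -0.8, 0.9]
gripper_width: 0.601
gripper_force: 0.0
```

drive_tool(
  rows=[
    [60,2.7,10.7,0,0,0,0],
    [60,2.2,8.7,0,0,0,0],
    [60,1.2,4.8,0,0,0,0],
    [60,1,3.9,0,0,0,0],
    [60,1,3.9,0,0,0,0],
  ],
)

```text
time_s: 12.82
tcp_pos: [0.532, -0.2134, 0.0458]
ee_rot: [[-0.243, -0.97, 0.002], [-0.97, 0.243, -0.0], [-0.0, -0.002, -1.0]]
wrist_force: [-1.3, -6.6, 3.4]
gripper_width: 0.602
gripper_force: 2.0
```

drive_tool(
  rows=[
    [60,0.8,5,0,0,0,0],
    [60,0.8,5,0,0,0,0],
    [60,0.8,5,0,0,0,0],
    [60,0.8,5,0,0,0,0],
    [60,0,0,0,0,0,0],
  ],
)

```text
time_s: 13.23
tcp_pos: [0.5346, -0.1932, 0.0445]
ee_rot: [[-0.244, -0.97, 0.0], [-0.97, 0.244, 0.0], [-0.0, -0.0, -1.0]]
wrist_force: [0.6, -1.4, 0.3]
gripper_width: 0.603
gripper_force: 0.3
```

```bash
python3 look.py
```

```text
[ 0.53459704 -0.19324071  0.04454502] [-139.7879424    -0.79386258] 75.87187735783873 [ 0.56814722 -1.42221155  0.30896925]
top 0.97 ((-16.460113525390625, 27.040260314941406), (27.547893524169922, 37.80519485473633), 0.0049015311524271965) [[-29.2, 10.5], [-2.7, 45.7]]
scene 0.92 ((-56.94635009765625, 0.17022705078125), (105.81112670898438, 94.66221618652344), 0.1438348889350891) [[-105.9, -45.9], [-5.2, 44.6]]
```

Box is centred at the mouth. Straight on.

drive_tool(
  rows=[
    [60,1.5,6,0,0,0,0],
    [60,2,8,0,0,0,0],
    [60,2,8,0,0,0,0],
    [60,2,8,0,0,0,0],
    [60,2,8,0,0,0,0],
  ],
)

```text
time_s: 13.85
tcp_pos: [0.5438, -0.155, 0.0443]
ee_rot: [[-0.244, -0.97, -0.001], [-0.97, 0.244, 0.0], [0.0, 0.001, -1.0]]
wrist_force: [-0.2, -1.5, -1.9]
gripper_width: 0.601
gripper_force: 1.1
```

drive_tool(
  rows=[
    [60,2,8,0,0,0,0],
    [60,2,8,0,0,0,0],
    [60,2,8,0,0,0,0],
    [60,1.2,5,0,0,0,0],
    [60,0,0,0,0,0,0],
  ],
)

```text
time_s: 14.27
tcp_pos: [0.552, -0.1257, 0.0448]
ee_rot: [[-0.243, -0.97, 0.001], [-0.97, 0.243, 0.0], [-0.001, -0.001, -1.0]]
wrist_force: [0.4, 0.3, 0.4]
gripper_width: 0.598
gripper_force: 0.0
```

```bash
python3 look.py
```

```text
[ 0.55197247 -0.12567786  0.04480808] [-70.02739038  -1.12561279] 75.94855584233068 [0.37510181 0.3330306  0.41239672]
scene 0.63 ((15.510467529296875, -0.284637451171875), (93.52632904052734, 101.50603485107422), 89.83300018310547) [[-30.4, -46.2], [64.5, 44.2]]
```

drive_tool(
  rows=[
    [60,1,5,0,0,0,0],
    [60,1.8,8,0,0,0,0],
    [60,1.8,8,0,0,0,0],
    [60,2,8,0,0,0,0],
    [60,2,8,0,0,0,0],
  ],
)

```text
time_s: 14.88
tcp_pos: [0.5598, -0.0895, 0.0447]
ee_rot: [[-0.244, -0.97, -0.0], [-0.97, 0.244, -0.0], [0.0, 0.0, -1.0]]
wrist_force: [-1.0, -4.1, 2.5]
gripper_width: 0.602
gripper_force: 2.1
```

drive_tool(
  rows=[
    [60,2,8,0,0,0,0],
    [60,2,8,0,0,0,0],
    [60,2,8,0,0,0,0],
    [60,2,8,0,0,0,0],
    [60,2,8,0,0,0,0],
  ],
)

```text
time_s: 15.3
tcp_pos: [0.5699, -0.0493, 0.0447]
ee_rot: [[-0.244, -0.97, -0.0], [-0.97, 0.244, -0.0], [0.0, -0.0, -1.0]]
wrist_force: [-1.3, -5.4, 3.6]
gripper_width: 0.597
gripper_force: 2.5
```

drive_tool(
  rows=[
    [60,2,8,0,0,0,0],
    [60,2,8,0,0,0,0],
    [60,2,8,0,0,0,0],
    [60,1.2,5,0,0,0,0],
    [60,0,0,0,0,0,0],
  ],
)

```text
time_s: 15.72
tcp_pos: [0.5775, -0.0194, 0.0444]
ee_rot: [[-0.243, -0.97, 0.001], [-0.97, 0.243, 0.001], [-0.001, -0.001, -1.0]]
wrist_force: [-0.4, -0.3, -0.2]
gripper_width: 0.6
gripper_force: 0.0
```

```bash
python3 look.py
```

```text
[ 0.57752042 -0.01937689  0.04436623] [39.29379419  0.08806578] 75.91613641724915 [-0.39080983 -0.33754946 -0.15216095]
top 0.7 ((88.5621109008789, 25.491199493408203), (41.437015533447266, 29.055816650390625), 79.07347869873047) [[72.5, 9.5], [103.3, 46.0]]
scene 0.81 ((131.1759033203125, 0.7081222534179688), (87.86730194091797, 93.606689453125), 0.7156558632850647) [[90.0, -45.5], [173.0, 44.9]]
```

drive_tool(
  rows=[
    [60,1,5,0,0,0,0],
    [60,2,8,0,0,0,0],
    [60,2,8,0,0,0,0],
    [60,2,8,0,0,0,0],
    [60,2,8,0,0,0,0],
  ],
)

```text
time_s: 16.33
tcp_pos: [0.5858, 0.0168, 0.0442]
ee_rot: [[-0.244, -0.97, -0.001], [-0.97, 0.244, -0.0], [0.0, 0.001, -1.0]]
wrist_force: [-0.7, -2.3, -1.1]
gripper_width: 0.594
gripper_force: 1.2
```

drive_tool(
  rows=[
    [60,2,8,0,0,0,0],
    [60,1.5,6,0,0,0,0],
    [60,1,4,0,0,0,0],
    [60,1,4,0,0,0,0],
    [60,0,0,0,0,0,0],
  ],
)

```text
time_s: 16.75
tcp_pos: [0.5921, 0.039, 0.0447]
ee_rot: [[-0.243, -0.97, 0.001], [-0.97, 0.243, 0.001], [-0.001, -0.001, -1.0]]
wrist_force: [0.2, -0.5, -0.5]
gripper_width: 0.6
gripper_force: 0.0
```

```bash
python3 look.py
```

```text
[0.59210713 0.03904836 0.04472657] [99.51224695  0.22664272] 75.91287305288421 [ 0.17978691 -0.4506644  -0.46662367]
top 0.59 ((157.42160034179688, 37.332191467285156), (66.54136657714844, 32.29624557495117), 32.31863021850586) [[136.2, 9.0], [182.8, 46.4]]
scene 0.93 ((195.6052703857422, 0.8286209106445312), (94.31442260742188, 79.44189453125), 89.88831329345703) [[159.4, -44.9], [234.0, 45.6]]
```

drive_tool(
  rows=[
    [60,0.7,3,0,0,0,0],
    [60,0.7,3,0,0,0,0],
    [60,0.7,3,0,0,0,0],
    [60,0.2,1,0,0,0,0],
    [60,0,0,0,0,0,0],
  ],
)

```text
time_s: 17.37
tcp_pos: [0.5938, 0.0479, 0.0448]
ee_rot: [[-0.244, -0.97, 0.0], [-0.97, 0.244, -0.0], [0.0, -0.0, -1.0]]
wrist_force: [-1.3, -4.0, 2.5]
gripper_width: 0.6
gripper_force: 1.8
```

drive_tool(
  rows=[
    [60,0.2,1,0,0,0,0],
    [60,0.2,1,0,0,0,0],
    [60,0.2,1,0,0,0,0],
    [60,0,0,0,0,0,0],
  ],
)

```text
time_s: 17.7
tcp_pos: [0.5944, 0.051, 0.0447]
ee_rot: [[-0.244, -0.97, 0.0], [-0.97, 0.244, -0.0], [0.0, -0.0, -1.0]]
wrist_force: [-0.8, -4.4, 3.3]
gripper_width: 0.598
gripper_force: 2.2
```

```bash
python3 look.py
```

```text
[0.59440958 0.05095827 0.04469594] [111.62365848   0.90556263] 75.86287262135782 [-0.76394816 -4.35272196  3.30922708]
top 0.56 ((161.82376098632812, 31.569557189941406), (78.01593017578125, 33.586673736572266), 36.85169219970703) [[128.1, 6.6], [196.3, 46.8]]
scene 0.75 ((208.30081176757812, 2.022716522216797), (77.84017944335938, 94.79576110839844), 0.0016508451662957668) [[172.5, -44.8], [245.6, 45.4]]
```

No stop contact yet; continue in 1 mm steps until the force rises.

drive_tool(
  rows=[
    [60,0.3,1,0,0,0,0],
    [60,0.2,1,0,0,0,0],
    [60,0.2,1,0,0,0,0],
    [60,0,0,0,0,0,0],
  ],
)

```text
time_s: 18.23
tcp_pos: [0.5943, 0.0514, 0.0446]
ee_rot: [[-0.245, -0.97, -0.002], [-0.97, 0.245, -0.003], [0.004, 0.002, -1.0]]
wrist_force: [-0.9, -13.0, 4.5]
gripper_width: 0.599
gripper_force: 6.7
```

drive_tool(
  rows=[
    [60,0.3,1,0,0,0,0],
    [60,0.2,1,0,0,0,0],
    [60,0,0,0,0,0,0],
  ],
)

```text
time_s: 18.48
tcp_pos: [0.5943, 0.0516, 0.045]
ee_rot: [[-0.245, -0.969, -0.004], [-0.969, 0.245, -0.005], [0.006, 0.003, -1.0]]
wrist_force: [-1.1, -20.4, 6.0]
gripper_width: 0.602
gripper_force: 9.7
```

The force rises to 20 N with no further movement, so the box is against the stop. Draw back and rise.

drive_tool(
  rows=[
    [60,-1.2,-5,0,0,0,0],
    [60,-2.5,-10,0,0,0,0],
    [60,-5,-20,0,0,0,0],
    [60,-5,-20,0,0,0,0],
    [60,0,0,0,0,0,0],
  ],
)

```text
time_s: 18.9
tcp_pos: [0.5805, -0.0008, 0.0439]
ee_rot: [[-0.247, -0.969, -0.001], [-0.969, 0.247, 0.001], [-0.0, 0.002, -1.0]]
wrist_force: [0.4, 1.7, -1.1]
gripper_width: 0.6
gripper_force: 0.0
```

drive_tool(
  rows=[
    [60,0,0,30,0,0,0],
    [60,-5,-20,40,0,0,0],
    [60,-5,-20,40,0,0,0],
    [60,-5,-20,30,0,0,0],
    [60,-5,-20,0,0,0,0],
  ],
)

```text
time_s: 19.32
tcp_pos: [0.567, -0.0757, 0.186]
ee_rot: [[-0.241, -0.97, 0.016], [-0.97, 0.241, 0.001], [-0.004, -0.015, -1.0]]
wrist_force: [1.2, 0.4, 0.2]
gripper_width: 0.603
gripper_force: 0.0
```

drive_tool(
  rows=[
    [60,-10,-40,0,0,0,0],
    [60,-10,-40,0,0,0,0],
    [60,-5,-20,0,0,0,0],
    [60,0,0,0,0,0,0],
    [60,0,0,0,0,0,0],
  ],
)

```text
time_s: 19.73
tcp_pos: [0.5378, -0.1764, 0.1784]
ee_rot: [[-0.246, -0.969, 0.001], [-0.969, 0.246, 0.001], [-0.001, -0.001, -1.0]]
wrist_force: [0.0, 0.3, 0.7]
gripper_width: 0.596
gripper_force: 0.0
```

```bash
python3 look.py; python3 -c "
from h import *
c=capture('top');cv2.imwrite('pics/t9.png',cv2.resize(c['frame'][80:280,200:500,::-1],None,fx=2.5,fy=2.5))"
```

```text
[ 0.53777035 -0.17636546  0.17842293] [-122.6489532     0.25444961] 75.76034070297398 [0.01275076 0.32794311 0.68550083]
top 0.64 ((186.95721435546875, 0.9168777465820312), (123.8704833984375, 92.7467269897461), 0.1613001972436905) [[126.4, -43.4], [247.0, 46.8]]
scene 0.91 ((185.02420043945312, 1.99688720703125), (94.4695816040039, 123.85640716552734), 89.90522003173828) [[123.6, -44.6], [244.5, 45.4]]
```

View pics/t9.png

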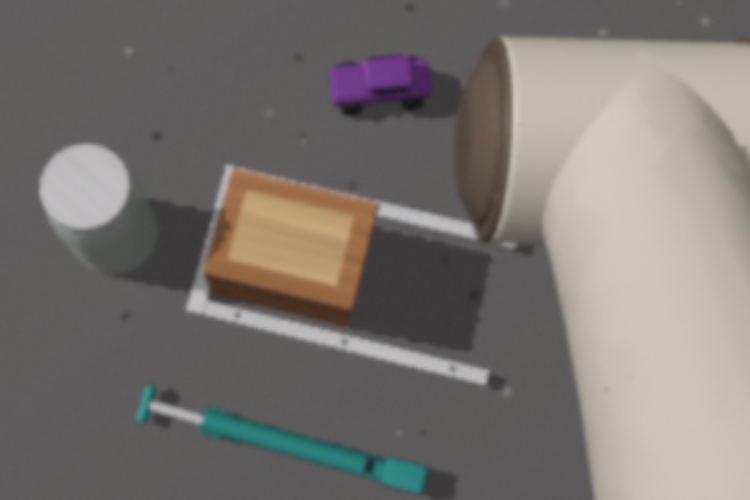

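The box (290,235) sits against the stop at lane (187, 1) mm, square between the rails, with everything else in place and the hand clear.

```bash
python3 -c "
from station import *
print(finish_job())"
```

```text
the job is handed in; nothing more can be done
None
```

The tea box is home against the stop, about 1 mm off the lane's middle line and square to within 0.2°, with the hand clear and the job handed in; no verdict came back, and I saw no sign of contact with the rails or of the jar, car or whistle having moved.

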